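# Seal a jar in the press with the clicking knob

### The arm

A 6-joint arm with a two-finger parallel gripper is mounted at the origin on a cart in front of the work surface, level with it; the furniture and walls round the work are solid. World frame = base frame: x ahead of the robot, y to its left, z up, the work surface at z = 0. Lengths are in mm, angles in rad, forces in N, time in s.
With the tool pointing down it reaches from about 350 to 875 mm from the base axis. Payload 4.2 kg.
Tool frame: the origin (TCP) lies midway between the tips of the shut fingers; the grasp point (between the pads) lies 19 mm behind it (arm.grip_depth is the distance from the TCP to the grasp point, in mm); z points along the fingers, x is the direction in which the jaws open and shut, and the axes are right-handed (so a half turn about z gives the same grasp; the last joint's range is limited). The gripper opens to 85 mm and grips with 20 to 120 N. Pads are 22 mm wide; open, the fingers measure 114 mm over their backs; the gripper's body (76 mm by 85 mm) begins 54 mm behind the grasp point. The pads swing forward as they close: fully open they stand 13 mm farther back than shut.
Start: joints at [-0.896, 0.385, 0.008, 0, -1.194, -0.259], TCP at [252.464, -571.718, 231.312] pointing down, gripper open.
Joint ranges: [-3.14, 3.14], [-1.21, 2.06], [-1.07, 1.41], [-3.16, 2.05], [-2.99, -0.16], [-3.1, 3.1]. Speed limits (rad/s): [2.79, 2.79, 3.14, 3.14, 3.14, 3.14].

### API

Orientations are given as a unit quaternion [x, y, z, w].
In Python, from bench import arm, eyes, find_in, silhouettes gives the robot as it stands. The module is installed in compiled form; this text tells all that it offers.
- The arm moves only by the tool play_rows, never from a script. Its arguments are lists of equal length, an entry for each row: "offset": the shift along the world's x, y, z in mm, a list of three; "turn": the turn about the world's z in rad. In form: {"offset": [[x, y, z], ...], "turn": [turn, ...]}. A call has 1 to 12 rows; each row shifts and turns the pose as measured when the row begins; what a row does not reach is not made up. A row lasts 1/10 s, in which the tool goes at most 50 mm and 8.59 degrees, less where a joint would pass 70% of its speed; a pose out of reach is approached as far as the arm can. A call is refused whole if a number of a shift passes 50 or a number of a turn 0.15, either way. A call with a gripper value outside its range is refused whole. "grip" is the gripper's target within -1 to 1 (fully open at 1, half-way at 0, shut at -1), set as the call begins (left out, the last holds). The fingers move at their own pace and stop on an object; the grip force is fixed at half the most. Time passes only in rows, so rows that do not move let the fingers close. It gives the time, the measured TCP pose, the force and the opening at its end, in the units of the state.
- arm.read_state(): the state, without advancing time (a new reading comes with each control period).
- eyes.get_image(name): name is "side" or "top" or "wrist"; returns (picture, depth): 384x512x3 uint8, red, green, blue; 384x512 float32, mm along the optical axis (not along the pixel's ray), 0 where there is no reading.
- eyes.camera_params(name): a dict with "camera_matrix" (3x3 intrinsics, pixels), "camera_from_world" (4x4, takes a point from world to camera coordinates). Camera axes: x right, y down, z forward; pixel columns grow to the right and rows downward; lengths in mm; the calibration is good to about 2 mm. A picture is of the moment at which its call begins: read the wrist's pose just before it. camera_params takes no time and is no camera call; for the wrist camera it gives the pose at the moment of the call.
- arm.job_done(): hands the job in, once; it reports no verdict.
Trained networks look in the newest picture that a camera, given by its name, has taken for a name from the list of things; names that differ only in an ending like _2 or _b are one class to them, and where a whole thing is asked for, a point or a joint stands for the part that bears it (a point fixed in the world has none). Each returns a list of dicts, best first, with "score" (0 to 1); they miss things now and then, are a little off and sometimes report something else, mostly with a low value. They report only what shows in the picture. A call takes as long as a camera call. They do not tell look-alikes from the thing itself.
- find_in(camera, query): "bbox" ([centre column, centre row, width, height] in pixels, round what is visible of it).
- silhouettes(camera, query): "mask" (384x512 bool, what is visible of it) and "bbox" ([centre column, centre row, width, height] in pixels, round what is visible of it).
The state is a dict: "clock": time; "joints": joint angles; "joint_vel": joint speeds; "joint_efforts": joint torques, N m; "position": TCP position; "ee_rot": TCP orientation; "contact_force": force on the tool from outside, world axes, zero at the start; "wrist_torque": the same for the moment, N m; "gripper_width": finger opening in mm.
Only numpy, scipy, OpenCV 4.12 (cv2) and the standard library are available. Lean on these libraries where they do the work, as an engineer would, in place of code of your own. Each camera call takes 0.05 s, during which the arm holds its last target. There are 200 camera calls.

### The job

The filled jar stands in the sealing press. Swing the press's bar all the way over the jar to its stop, then turn the red winged knob clockwise until its clutch slips with a click, and stop there: one click is right, a second does no harm, a third is too many. Leave the bar over the jar with the foot pressing on the lid, let go, and leave the other things where they stand.

Things in the scene. Friction and masses are not known exactly. Their poses are not given: they have to be found in the camera images.
- press: jar-sealing press, fixed: white base plate 116 x 225 mm, top 12 mm up; steel hinge post 26 mm across; on it a swinging bar that carries the red knob on top and a foot below. Origin on the worktop under the jar's axis, z up, x away from the robot; the hinge axis is 100 mm along its -y. The closed bar lies along its +y against a thin steel stop post at x 16, y 49 mm, 149 mm high
- bar_hinge (a point): point on the upright hinge axis of the swinging bar, at the bar's mid-height, 143 mm above the worktop. Axes: z up, y along the bar away from the hinge, x level across the bar towards the side to which it closes
- bar_tongue (a point): centre of the bar's red free end, 174 mm from the hinge axis, 143 mm above the worktop. The bar is 22 mm wide and 14 mm high; the red end runs from 156 to 195 mm from the hinge axis. Axes as for bar_hinge: push this end along its +x (clockwise from above, away from the robot) to close the bar
- press_bar (a joint): swing of the bar about its hinge in rad: 0 at its stop, over the jar; grows anticlockwise from above as it opens towards the robot; starts between 0.5 and 0.95. It stays where it is left; about 1 N at its end moves it
- knob_grip (a point): grip point of the clicking knob, on the knob's upright axis 100 mm from the hinge axis, 184 mm above the worktop, half-way up the graspable part of its red wing. The wing is 46 mm long along this point's x and 14 mm thick along its y, its top at 197 mm; it stands on a black disc 46 mm across whose top is at 163 mm. z is up
- knob: the clicking knob; origin on its axis 152 mm up, axes as knob_grip. Clockwise from above screws the foot down: 0.14 N m for an unknown 0.2 to 1.7 rad, until the foot meets the lid; then up to some 0.3 N m within 0.3 rad, and the clutch slips: a click, torque falls to nearly 0, then climbs again, every 0.26 rad. Its joint value is the slip alone: 0 at first, 0.26 rad a click. Grip it with 30 N or more
- jar: glass jar with a red lid, 65 mm across, 100 mm high, 0.3 to 0.55 kg, loose on a black pad in the press's ring, its underside 12 to 17 mm above the worktop (pads differ); origin at the centre of its underside, z up
- tall_jar: bystander: tall jar of grey contents, 92 mm across, 167 mm high, origin under its centre
- tin: bystander: low food tin, 75 mm across, 58 mm high, origin under its centre
- mug: bystander: green and white mug, 78 x 116 mm, 101 mm high, origin under its centre
There are look-alikes about, which are no part of the job. Of the things like the jar, leave any that is purple or turquoise; of the rest the larger one is meant.

How it is judged (in metres and radians):
On the way, in this order (a step that is already met when the one before it is completed fails the run):
1. the bar is swung over the jar to its stop (value of joint press_bar below 0.03 rad), for 0.2 s.
2. the knob has clicked, with the foot pressing on the lid (value of joint press_bar below 0.04 rad and value of joint knob above 0.14 rad and contact force between press_bar and jar above 12 N), for 0.1 s.
At the end, for the whole second after the job is handed in: The bar rests at its stop (within 0.04 rad), the knob's clutch has slipped by one or two clicks and not into a third, the foot presses on the jar's lid with more than 12 N, and the jar stands upright (all of step 2 and value of joint knob below 0.62 rad and angle between jar's own z axis and vertical below 0.05 rad); the robot touches nothing.
It fails at once if the knob is turned on into a third click (value of joint knob above 0.62 rad).
It fails at once if a bystander (tall jar, tin or mug) is shoved more than 4 cm (distance of any of tall_jar, tin, mug from where it was at the start of the episode above 0.04 m).
It also fails if it takes over 64 s, if anything falls off the work surface, if the arm or the gripper's body presses on something with over 40 N, if the wrist force passes 120 N, or if a joint passes its speed limit or range.

## Working session

There is one attempt and no reset: what is moved stays moved. The work goes in short steps, Python scripts to look and compute and a tool call to move; the robot and the scene stay as the last step left them, time stands still between calls to the robot, and variables do not carry over. Pictures are saved under pics/ and viewed, on a budget of 10 in all, crops included, one or two more only if the job needs it, and the job is handed in when it is done.

Besides the shell and the picture viewer there is one more tool, called after "Request:" by a JSON object that holds its "method" and its "body". play_rows: Moves the arm, as the interface text tells. Its arguments: {"type":"object","properties":{"offset":{"type":"array","items":{"type":"array","items":{"type":"number"}}},"turn":{"type":"array","items":{"type":"number"}},"grip":{"type":"number"}},"required":["offset","turn"]}

```bash
mkdir -p pics
cat > h.py <<'E'
import numpy as np, cv2
from bench import arm, eyes, find_in, silhouettes
def cloud(cam, d, m=None):
    p=eyes.camera_params(cam); K=np.array(p["camera_matrix"]); T=np.linalg.inv(np.array(p["camera_from_world"]))
    ok=d>0
    if m is not None: ok&=m
    v,u=np.nonzero(ok); z=d[v,u]
    c=np.stack([(u-K[0,2])/K[0,0]*z,(v-K[1,2])/K[1,1]*z,z,np.ones_like(z)])
    return (T@c)[:3].T,u,v
E
python3 - <<'E'
from h import *
s=arm.read_state(); print(s["position"],s["ee_rot"],s["gripper_width"])
ims=[]
for c in("top","side"):
    im,d=eyes.get_image(c); ims.append(im)
    np.savez(f"{c}0.npz",im=im,d=d)
    cv2.imwrite(f"pics/{c}0.png",im[:,:,::-1])
    for q in("press","bar_tongue","bar_hinge","knob","jar","tall_jar","tin","mug"):
        for r in silhouettes(c,q)[:3]:
            P,u,v=cloud(c,d,r["mask"])
            if len(P): print(c,q,round(r["score"],2),np.round(r["bbox"]),np.median(P,0).round(),np.percentile(P,[2],0).round(),np.percentile(P,[98],0).round())
E
```

```text
[ 252.21215578 -571.2030791   230.19743296] [ 5.46021301e-01  8.37770560e-01  5.75769663e-04 -9.46619923e-04] 85.31706460608058
top press 0.76 [320. 223.  74.  50.] [542. 132.  14.] [[477.  18.   5.]] [[624. 232. 196.]]
top bar_tongue 0.81 [322. 229.  71.  32.] [515. 133. 151.] [[472.  39. 144.]] [[566. 218. 198.]]
top bar_tongue 0.37 [223. 213.  30.  22.] [579. 427.  54.] [[546. 392.  -2.]] [[617. 461.  61.]]
top bar_hinge 0.67 [323. 231.  69.  39.] [513. 136. 151.] [[469.  38. 141.]] [[566. 218. 198.]]
top knob 0.55 [321. 228.  20.  19.] [510. 139. 167.] [[491. 117. 153.]] [[534. 159. 200.]]
top knob 0.39 [321. 229.  67.  39.] [512. 137. 152.] [[471.  42. 144.]] [[564. 218. 199.]]
top jar 0.89 [312. 213.  25.  22.] [565. 153. 112.] [[539. 120.  28.]] [[598. 179. 118.]]
top jar 0.65 [262. 200.  17.  13.] [609. 300.  65.] [[594. 279.  15.]] [[632. 319.  71.]]
top jar 0.48 [333. 260.  19.  16.] [437.  81.  68.] [[416.  56.  -1.]] [[457. 100.  75.]]
top tall_jar 0.71 [313. 213.  25.  22.] [565. 152. 112.] [[539. 120.  29.]] [[598. 179. 118.]]
top tin 0.6 [222. 213.  28.  25.] [579. 428
[... 737 characters left out ...]
] [579. 129. 111.] [[547. 115.  20.]] [[602. 172. 115.]]
side jar 0.8 [201. 296.  21.  30.] [444.  65.  64.] [[420.  54.   1.]] [[463.  99.  71.]]
side jar 0.69 [263. 232.  12.  21.] [620. 284.  55.] [[602. 277.  -2.]] [[642. 362.  67.]]
side tall_jar 0.9 [320. 264.  34.  60.] [752.  91. 142.] [[718.  75.  10.]] [[796. 153. 168.]]
side tall_jar 0.44 [226. 245.  19.  24.] [514. 128. 171.] [[496. 114. 153.]] [[537. 155. 198.]]
side tin 0.67 [251. 204.  24.  32.] [586. 410.  51.] [[552. 391.   1.]] [[620. 464.  57.]]
side mug 0.8 [226. 171.  30.  37.] [496. 564.  62.] [[455. 546.  -2.]] [[547. 729.  99.]]
side mug 0.27 [229. 258.  39.  62.] [524. 117. 150.] [[474.  33. 125.]] [[569. 212. 197.]]
```

Run:
```python
from h import *
out=[]
for c,(x,y) in(("top",(255,160)),("side",(160,190))):
    z=np.load(f"{c}0.npz"); out.append(cv2.resize(z["im"][y:y+135,x:x+130],None,fx=3,fy=3,interpolation=cv2.INTER_CUBIC))
cv2.imwrite("pics/crop0.png",np.hstack(out)[:,:,::-1])
for c in("top","side"):
    z=np.load(f"{c}0.npz"); d=z["d"]; im=z["im"].astype(int)
    P,u,v=cloud(c,d)
    box=(abs(P[:,0]-550)<130)&(abs(P[:,1]-120)<160); P=P[box]; rgb=im[v[box],u[box]]
    bar=P[(P[:,2]>144)&(P[:,2]<157)]; print(c,"bar",cv2.minAreaRect(bar[:,:2].astype(np.float32)),len(bar))
    red=(rgb[:,0]>1.6*rgb[:,1])&(rgb[:,0]>90)
    for lo,hi,n in((176,205,"wing"),(140,158,"tongue"),(100,125,"lid")):
        q=P[red&(P[:,2]>lo)&(P[:,2]<hi)]
        if len(q)>3: print(n,len(q),q.mean(0).round(1),cv2.minAreaRect(q[:,:2].astype(np.float32)))
    w=(rgb.min(1)>120)&(abs(P[:,2]-12)<5); q=P[w]
    print("plate",len(q),cv2.minAreaRect(q[:,:2].astype(np.float32)))
```

```text
top bar ((516.4251098632812, 130.3599853515625), (177.30482482910156, 133.1792449951172), 80.63539123535156) 450
wing 76 [511.6 137.9 194.2] ((511.96258544921875, 139.93707275390625), (17.156761169433594, 42.51976776123047), 28.418052673339844)
tongue 76 [480.  202.6 149.7] ((496.3354797363281, 171.9820098876953), (21.778343200683594, 99.16604614257812), 27.792879104614258)
lid 271 [567.6 152.2 112.6] ((566.9407348632812, 149.65567016601562), (60.22334671020508, 57.19517517089844), 45.52333068847656)
plate 1309 ((529.2741088867188, 127.73787689208984), (224.31365966796875, 187.49176025390625), 82.78721618652344)
side bar ((518.9349365234375, 126.64739990234375), (176.816650390625, 134.85919189453125), 80.65743255615234) 481
wing 115 [517.8 128.7 191.3] ((516.483642578125, 135.63140869140625), (19.13330841064453, 47.10218048095703), 21.12386703491211)
tongue 69 [481.  204.9 148.8] ((481.4136047363281, 206.1466827392578), (23.477346420288086, 29.806922912597656), 19.720924377441406)
lid 338 [572.4 144.8 112.3] ((546.150146484375, 204.11837768554688), (61.651485443115234, 191.49057006835938), 24.6021785736084)
plate 1651 ((543.8981323242188, 141.26869201660156), (261.885009765625, 171.87582397460938), 84.93671417236328)
```

View pics/crop0.png

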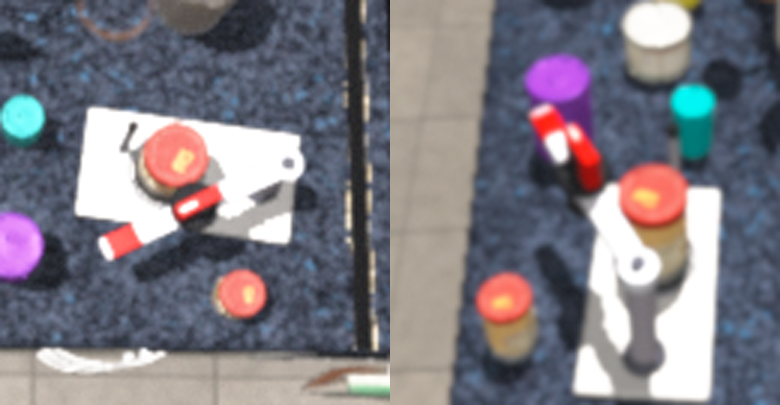

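View pics/side0.png

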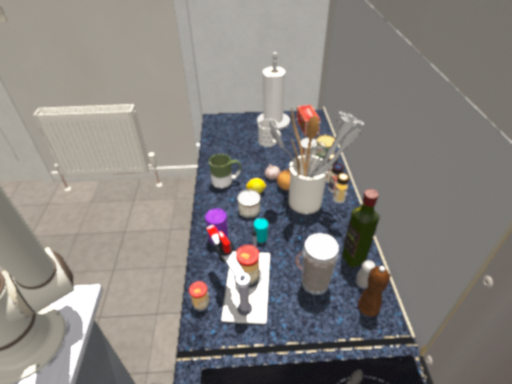

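```bash
cat >> h.py <<'E'
def ray(cam,u,v,h):
    p=eyes.camera_params(cam); K=np.array(p["camera_matrix"]); T=np.linalg.inv(np.array(p["camera_from_world"]))
    r=T[:3,:3]@np.linalg.solve(K,[u,v,1.]); o=T[:3,3]
    return o+r*(h-o[2])/r[2]
E
python3 - <<'E'
from h import *
for c,(u,v) in(("top",(255+289/3,160+163/3)),("side",(160+(638-390)/3,190+264/3))):
    hg=ray(c,u-.3,v-.3,152); print(c,"hinge",hg.round(1))
    z=np.load(f"{c}0.npz"); P,u,v=cloud(c,z["d"]); rgb=z["im"][v,u].astype(int)
    red=(rgb[:,0]>1.6*rgb[:,1])&(rgb[:,0]>90)
    def cen(m,n): 
        q=P[m]; print(n,len(q),q.mean(0).round(1),cv2.minAreaRect(q[:,:2].astype(np.float32)))
    near=np.hypot(P[:,0]-513,P[:,1]-138)<40
    cen(near&red&(P[:,2]>193),"wingtop")
    cen((np.hypot(P[:,0]-481,P[:,1]-205)<30)&red&(P[:,2]>146)&(P[:,2]<154),"tongue")
    cen((np.hypot(P[:,0]-568,P[:,1]-150)<45)&red&(P[:,2]>111)&(P[:,2]<120),"lid")
    pu=(rgb[:,2]>1.5*rgb[:,1])&(rgb[:,0]>1.3*rgb[:,1])&(np.hypot(P[:,0]-490,P[:,1]-300)<80)&(P[:,2]>30)
    cen(pu,"purple"); print(P[pu][:,2].max() if pu.any() else 0)
E
```

```text
top hinge [557.   46.4 152. ]
wingtop 57 [512.4 136.3 196.3] ((510.8831787109375, 139.39151000976562), (14.740671157836914, 42.45529556274414), 27.29996681213379)
tongue 68 [479.  203.2 149.7] ((479.80255126953125, 203.15890502929688), (21.542884826660156, 28.4415225982666), 27.274843215942383)
lid 190 [566.7 151.7 114. ] ((566.5054321289062, 150.48593139648438), (60.72344207763672, 53.813568115234375), 36.79377746582031)
purple 390 [477.5 310.1  95.8] ((479.5487060546875, 309.5415344238281), (62.75416564941406, 62.0261344909668), 1.1622974872589111)
105.03093569900989
side hinge [557.8  47.8 152. ]
wingtop 67 [516.7 131.7 195.7] ((514.3695678710938, 135.06466674804688), (15.07717227935791, 47.5240592956543), 27.829198837280273)
tongue 63 [481.7 205.3 149.3] ((481.5463562011719, 205.76040649414062), (23.493295669555664, 28.96510887145996), 19.577659606933594)
lid 283 [573.1 145.3 113. ] ((572.2374267578125, 147.0392608642578), (62.790008544921875, 56.3221549987793), 86.66597747802734)
purple 384 [486.5 301.3  89.5] ((482.9440002441406, 307.8970947265625), (65.46635437011719, 60.84379959106445), 89.68618774414062)
102.40256625200038
```

Request:
{"method": "play_rows", "body": {"offset": [[14,35,3],[14,35,3],[14,35,3],[14,35,3],[14,35,3],[14,35,3],[14,35,3],[14,35,3],[14,35,3],[14,35,3],[14,35,3],[14,35,3]], "turn": [0.087,0.087,0.087,0.087,0.087,0.087,0.087,0.087,0.087,0.087,0.087,0.087], "grip": -1}}

```text
clock: 2.1
position: [422.4, -139.3, 268.6]
ee_rot: [0.038, 0.999, -0.0, 0.002]
contact_force: [1.5, -0.6, 0.5]
gripper_width: -0.1
```

Request:
{"method": "play_rows", "body": {"offset": [[0,40,0],[0,40,0],[0,40,0],[0,40,0],[0,40,0],[0,40,0],[0,40,0],[0,38,0],[0,0,-33],[0,0,-33],[0,0,-34],[0,0,-30]], "turn": [-0.04,0,0,0,0,0,0,0,0,0,0,0]}}

```text
clock: 3.3
position: [425.1, 200.6, 144.1]
ee_rot: [0.053, 0.999, 0.007, 0.013]
contact_force: [1.1, 1.1, -0.4]
gripper_width: -0.2
```

Run:
```python
from h import *
s=arm.read_state(); print(s["position"],s["ee_rot"],np.round(s["joints"],2),s["contact_force"])
H=np.array([557.3,47]); g=-np.array([0,0])
for psi in np.linspace(.57,0,8):
    a=psi-0.115; u=np.array([-np.sin(a),np.cos(a)]); n=np.array([u[1],-u[0]])
    print(round(psi,2),(H+176*u-25.5*n).round(1))
```

```text
[425.08958681 200.57534244 144.11405288] [0.05260309 0.99850238 0.00727418 0.01315291] [ 0.79  0.2  -0.51  0.01 -0.83 -0.91] [ 1.11865055  1.10519685 -0.43535754]
0.57 [457.  193.9]
0.49 [469.3 201.6]
0.41 [482.2 208.2]
0.33 [495.6 213.8]
0.24 [509.3 218.2]
0.16 [523.4 221.6]
0.08 [537.7 223.8]
0.0 [552.2 224.8]
```

Request:
{"method": "play_rows", "body": {"offset": [[0,-8,-10],[15,0,0],[15,0,0],[13,7,0],[13,6,0],[13,5,0],[13,4,0],[0,0,0]], "turn": [0,0,0,0,0,0,0,0]}}

```text
clock: 4.1
position: [516.3, 215.0, 134.4]
ee_rot: [0.053, 0.998, 0.006, 0.013]
contact_force: [-0.6, -0.4, -0.3]
gripper_width: 0.2
```

Request:
{"method": "play_rows", "body": {"offset": [[10,3,0],[8,2,0],[7,2,0],[5,1,0],[4,0,0],[0,0,0]], "turn": [0,0,0,0,0,0]}}

```text
clock: 4.7
position: [553.5, 222.7, 136.3]
ee_rot: [0.054, 0.998, 0.007, 0.013]
contact_force: [-0.2, 0.1, -0.1]
gripper_width: 0.1
```

Run:
```python
from h import *
out=[]
for c,(x,y) in(("top",(255,160)),("side",(160,190))):
    im,d=eyes.get_image(c); np.savez(f"{c}1.npz",im=im,d=d); out.append(cv2.resize(im[y:y+135,x:x+130],None,fx=3,fy=3,interpolation=cv2.INTER_CUBIC))
cv2.imwrite("pics/crop1.png",np.hstack(out)[:,:,::-1])
s=arm.read_state(); print(s["position"],s["contact_force"],s["wrist_torque"])
```

```text
[553.06186066 222.63319298 136.37262206] [-0.06782805  0.22550208 -0.08874784] [-0.04757371  0.07078912  0.0285617 ]
```

View pics/crop1.png

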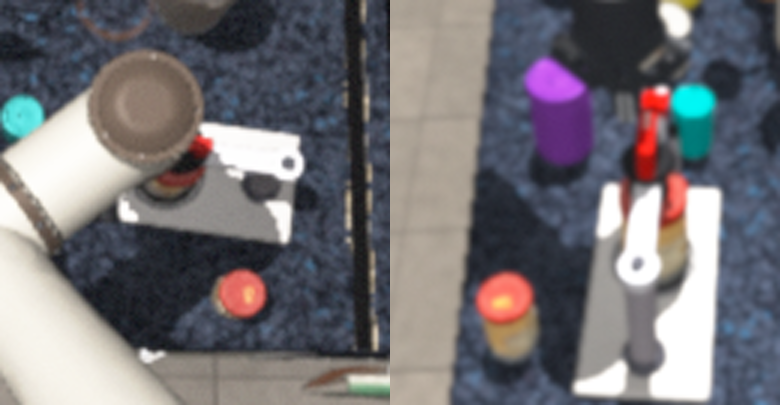

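Request:
{"method": "play_rows", "body": {"offset": [[3,0,-2],[3,0,0],[3,0,0],[0,0,0]], "turn": [0,0,0,0]}}

```text
clock: 5.2
position: [555.5, 222.7, 134.4]
ee_rot: [0.054, 0.998, 0.006, 0.007]
contact_force: [-0.2, -0.5, 0.8]
gripper_width: -0.2
```

Request:
{"method": "play_rows", "body": {"offset": [[6,0,0],[6,0,0],[6,0,0],[0,0,0]], "turn": [0,0,0,0]}}

```text
clock: 5.6
position: [554.7, 222.9, 134.9]
ee_rot: [0.054, 0.998, 0.001, -0.013]
contact_force: [0.9, 0.6, -0.9]
gripper_width: -0.1
```

Request:
{"method": "play_rows", "body": {"offset": [[6,0,0],[6,0,0]], "turn": [0,0]}}

```text
clock: 5.8
position: [555.8, 222.7, 134.9]
ee_rot: [0.054, 0.998, -0.002, -0.024]
contact_force: [-24.3, 6.7, 16.0]
gripper_width: -0.3
```

Run:
```python
from h import *
im,d=eyes.get_image("side"); s=arm.read_state(); print(s["position"],s["contact_force"],s["wrist_torque"])
P,u,v=cloud("side",d); rgb=im[v,u].astype(int)
red=(rgb[:,0]>1.6*rgb[:,1])&(rgb[:,0]>90)
q=P[red&(P[:,2]>193)&(P[:,2]<202)&(np.hypot(P[:,0]-569,P[:,1]-146)<40)]; print("wing",len(q),q.mean(0),cv2.minAreaRect(q[:,:2].astype(np.float32)))
b=P[(P[:,2]>145)&(P[:,2]<154)&(abs(P[:,0]-565)<30)&(P[:,1]>30)&(P[:,1]<120)]
for y in range(30,120,15):
    e=b[(b[:,1]>=y)&(b[:,1]<y+15)]
    if len(e): print(y,len(e),e[:,0].min().round(1),e[:,0].max().round(1),e[:,0].mean().round(1))
```

```text
[555.78751156 222.72287694 134.90836072] [-22.79320647   5.68952147  15.71050705] [ 1.66009751  6.51091983 -0.11331144]
wing 70 [570.93550626 143.50386061 195.96760075] ((570.2952270507812, 145.30258178710938), (45.3503532409668, 14.217646598815918), 84.5787582397461)
30 62 544.7 573.4 559.3
45 37 544.9 573.6 559.0
60 48 552.4 572.1 562.6
75 45 552.6 575.0 563.0
90 43 555.4 575.7 566.4
105 41 555.7 578.8 566.7
```

Request:
{"method": "play_rows", "body": {"offset": [[-20,0,0],[-20,0,10],[0,0,40],[0,0,40],[0,-10,20],[10,-10,0],[10,-10,0],[10,-10,0],[5,-10,0],[5,-10,0],[5,-5,0],[0,0,0]], "turn": [0,0,0.149,0.149,0.149,0.149,0.149,0.149,0.149,0.149,0.149,0.149], "grip": -1}}

```text
clock: 7.05
position: [570.7, 154.9, 250.7]
ee_rot: [-0.642, 0.767, -0.019, -0.007]
contact_force: [0.0, -0.9, 0.3]
gripper_width: -0.3
```

Request:
{"method": "play_rows", "body": {"offset": [[0,0,0],[0,0,0],[0,0,0],[0,0,0],[0,0,0],[0,0,0],[0,0,0],[0,0,0],[0,0,0],[0,0,0],[0,0,0]], "turn": [0.149,0.149,0.149,0.149,0.149,0.149,0.149,0.149,0.149,0.149,0], "grip": 1}}

```text
clock: 8.15
position: [582.1, 152.0, 250.4]
ee_rot: [0.992, -0.123, 0.024, -0.013]
contact_force: [0.6, -0.6, 0.8]
gripper_width: 85.8
```

```bash
cat > look.py <<'E'
from h import *
def look(tag):
    s=arm.read_state(); x,y,z,w=s["ee_rot"]; 
    print(s["position"].round(1) if hasattr(s["position"],"round") else s["position"],"yaw",round(float(np.arctan2(2*(x*y+z*w),1-2*(y*y+z*z))),3),"tilt",round(2*(x*z+y*w),3),round(2*(y*z-x*w),3),"q",np.round(s["joints"],2),"w",s["gripper_width"])
    for c in("side","top","wrist"):
        im,d=eyes.get_image(c); np.savez(f"{c}{tag}.npz",im=im,d=d)
        cv2.imwrite(f"pics/{c}{tag}.png",im[:,:,::-1])
        P,u,v=cloud(c,d); rgb=im[v,u].astype(int)
        red=(rgb[:,0]>1.6*rgb[:,1])&(rgb[:,0]>80)
        q=P[red&(P[:,2]>192)&(P[:,2]<203)&(np.hypot(P[:,0]-570,P[:,1]-146)<40)]
        if len(q)>5: print(c,"wing",len(q),q.mean(0).round(1),cv2.minAreaRect(q[:,:2].astype(np.float32)))
        t=P[red&(P[:,2]>144)&(P[:,2]<154)&(np.hypot(P[:,0]-577,P[:,1]-220)<40)]
        if len(t)>5: print(c,"tongue",len(t),t.mean(0).round(1),cv2.minAreaRect(t[:,:2].astype(np.float32)))
E
python3 -c "
from look import *
look('2')"
```

```text
[582.1 152.  250.4] yaw -0.248 tilt 0.051 0.019 q [ 0.53  0.31 -0.07  0.01 -1.15  2.36] w 85.75439790014366
side wing 60 [569.9 137.6 195.7] ((569.842041015625, 144.52017211914062), (44.49825668334961, 12.680667877197266), 87.96341705322266)
side tongue 53 [580.5 221.6 149.2] ((581.0676879882812, 222.07057189941406), (30.94317626953125, 22.364038467407227), 79.92242431640625)
wrist wing 1072 [571.2 149.  196.8] ((570.9476928710938, 148.70323181152344), (45.57190704345703, 15.337759017944336), 84.74432373046875)
wrist tongue 1082 [580.3 222.1 150.4] ((579.9365234375, 222.0382843017578), (31.046344757080078, 21.87050437927246), 82.38806915283203)
```

Request:
{"method": "play_rows", "body": {"offset": [[-10,-5,0],[0,0,-20],[0,0,-15],[0,0,0]], "turn": [0.14,0.01,0,0], "grip": 1}}

```text
clock: 8.7
position: [572.4, 147.3, 215.1]
ee_rot: [0.998, -0.051, 0.024, -0.015]
contact_force: [-0.7, 0.1, -0.1]
gripper_width: 85.3
```

```bash
python3 -c "
from look import *
look('3')"
```

```text
[572.4 147.3 215.1] yaw -0.102 tilt 0.05 0.027 q [ 0.53  0.31 -0.15  0.   -1.06  2.51] w 85.33208326879183
side wing 56 [570.2 138.3 195.4] ((569.9047241210938, 144.6398162841797), (44.260616302490234, 12.575060844421387), 87.73416137695312)
side tongue 53 [580.8 221.3 148.9] ((580.6492309570312, 221.28224182128906), (26.936811447143555, 23.503732681274414), 75.53672790527344)
wrist wing 1501 [571.6 149.8 197.3] ((571.5803833007812, 149.25030517578125), (44.80453109741211, 15.199295043945312), 84.32963562011719)
wrist tongue 1492 [580.6 222.3 151.1] ((580.7206420898438, 221.9054412841797), (31.207937240600586, 22.017480850219727), 82.9310531616211)
```

View pics/wrist3.png

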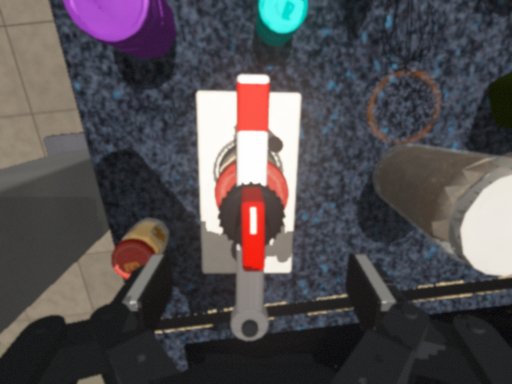

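Request:
{"method": "play_rows", "body": {"offset": [[-1,0,-16],[0,0,-16],[0,0,-15],[0,0,0]], "turn": [0,0,0,0]}}

```text
clock: 9.25
position: [575.9, 149.3, 174.7]
ee_rot: [0.998, -0.051, 0.031, -0.018]
contact_force: [-0.0, -1.3, 0.6]
gripper_width: 85.4
```

Request:
{"method": "play_rows", "body": {"offset": [[0,0,0],[0,0,0],[0,0,0],[0,0,0],[0,0,0],[0,0,0],[0,0,0]], "turn": [0,0,0,0,0,0,0], "grip": -1}}

```text
clock: 9.95
position: [571.5, 150.9, 179.6]
ee_rot: [0.998, -0.051, 0.028, -0.019]
contact_force: [2.6, -0.5, -3.8]
gripper_width: 12.8
```

```bash
cat > st.py <<'E'
from h import *
s=arm.read_state(); x,y,z,w=s["ee_rot"]
print("t",round(s["clock"],2),"pos",np.round(s["position"],1),"yaw",round(float(np.arctan2(2*(x*y+z*w),1-2*(y*y+z*z))),3),"tilt",round(2*(x*z+y*w),3),round(2*(y*z-x*w),3),"F",np.round(s["contact_force"],1),"M",np.round(s["wrist_torque"],3),"q6",round(s["joints"][5],3),"w",round(s["gripper_width"],1))
E
python3 st.py
```

```text
t 9.95 pos [571.5 150.9 179.6] yaw -0.103 tilt 0.057 0.035 F [ 2.6 -0.5 -3.8] M [-0.462 -0.452  0.066] q6 2.509 w 12.8
```

Request:
{"method": "play_rows", "body": {"offset": [[0,0,0],[0,0,0],[0,0,0],[0,-2,-4],[0,-2,-4],[0,0,-3]], "turn": [0,0,0,0,0,0], "grip": -0.2}}

```text
clock: 10.55
position: [573.3, 146.4, 168.9]
ee_rot: [0.998, -0.051, 0.03, -0.019]
contact_force: [0.0, -0.5, 0.0]
gripper_width: 34.3
```

```bash
python3 st.py
```

```text
t 10.55 pos [573.3 146.4 168.9] yaw -0.104 tilt 0.061 0.035 F [ 0.  -0.5  0. ] M [-0.031  0.204  0.006] q6 2.515 w 34.3
```

Request:
{"method": "play_rows", "body": {"offset": [[-1,0,0],[0,0,0],[0,0,0],[0,0,0],[0,0,0]], "turn": [0,0,0,0,0], "grip": -1}}

```text
clock: 11.05
position: [571.2, 146.1, 168.3]
ee_rot: [0.998, -0.051, 0.028, -0.019]
contact_force: [0.2, -0.1, 0.0]
gripper_width: 12.8
```

```bash
python3 st.py
```

```text
t 11.05 pos [571.2 146.1 168.3] yaw -0.104 tilt 0.057 0.034 F [ 0.2 -0.1  0. ] M [0.068 0.569 0.044] q6 2.515 w 12.8
```

Request:
{"method": "play_rows", "body": {"offset": [[0,0,0],[0,0,0],[0,0,0]], "turn": [-0.06,-0.06,-0.06]}}

```text
clock: 11.35
position: [570.8, 146.1, 168.2]
ee_rot: [0.989, -0.144, 0.029, -0.016]
contact_force: [-0.1, 0.3, 1.2]
gripper_width: 13.3
```

```bash
python3 st.py
```

```text
t 11.35 pos [570.8 146.1 168.2] yaw -0.29 tilt 0.062 0.023 F [-0.1  0.3  1.2] M [0.221 0.697 0.173] q6 2.313 w 13.3
```

Request:
{"method": "play_rows", "body": {"offset": [[0,0,0],[0,0,0]], "turn": [-0.06,-0.06]}}

```text
clock: 11.55
position: [570.5, 146.2, 168.2]
ee_rot: [0.978, -0.205, 0.03, -0.014]
contact_force: [-0.1, 0.3, 1.6]
gripper_width: 13.2
```

```bash
python3 st.py
```

```text
t 11.55 pos [570.5 146.2 168.2] yaw -0.415 tilt 0.063 0.015 F [-0.1  0.3  1.6] M [0.295 0.676 0.13 ] q6 2.179 w 13.2
```

Request:
{"method": "play_rows", "body": {"offset": [[0,0,0],[0,0,0]], "turn": [-0.06,-0.06]}}

```text
clock: 11.75
position: [570.3, 146.3, 168.3]
ee_rot: [0.963, -0.266, 0.03, -0.012]
contact_force: [-0.8, -0.5, 0.2]
gripper_width: 13.1
```

```bash
python3 st.py
```

```text
t 11.75 pos [570.3 146.3 168.3] yaw -0.539 tilt 0.064 0.007 F [-0.8 -0.5  0.2] M [0.364 0.722 0.191] q6 2.044 w 13.1
```

Request:
{"method": "play_rows", "body": {"offset": [[0,0,0],[0,0,0]], "turn": [-0.06,-0.06]}}

```text
clock: 11.95
position: [570.0, 146.5, 168.3]
ee_rot: [0.945, -0.325, 0.031, -0.011]
contact_force: [-0.2, -0.8, 0.9]
gripper_width: 13.2
```

```bash
python3 st.py
```

```text
t 11.95 pos [570.  146.5 168.3] yaw -0.664 tilt 0.065 -0.0 F [-0.2 -0.8  0.9] M [0.337 0.74  0.166] q6 1.911 w 13.2
```

Request:
{"method": "play_rows", "body": {"offset": [[0,0,0]], "turn": [-0.06]}}

```text
clock: 12.05
position: [569.9, 146.6, 168.3]
ee_rot: [0.934, -0.355, 0.031, -0.01]
contact_force: [-0.4, -0.7, 1.7]
gripper_width: 12.7
```

```bash
python3 st.py
```

```text
t 12.05 pos [569.9 146.6 168.3] yaw -0.727 tilt 0.065 -0.004 F [-0.4 -0.7  1.7] M [0.354 0.668 0.165] q6 1.844 w 12.7
```

Request:
{"method": "play_rows", "body": {"offset": [[0,0,0],[0,0,0]], "turn": [-0.06,-0.06]}}

```text
clock: 12.25
position: [569.7, 146.7, 168.3]
ee_rot: [0.91, -0.412, 0.031, -0.008]
contact_force: [-0.5, 0.3, 0.3]
gripper_width: 13.0
```

```bash
python3 st.py
```

```text
t 12.25 pos [569.7 146.7 168.3] yaw -0.851 tilt 0.063 -0.011 F [-0.5  0.3  0.3] M [0.392 0.624 0.151] q6 1.712 w 13.0
```

Request:
{"method": "play_rows", "body": {"offset": [[0,0,0],[0,0,0]], "turn": [-0.06,-0.06]}}

```text
clock: 12.45
position: [569.5, 146.9, 168.3]
ee_rot: [0.883, -0.468, 0.031, -0.007]
contact_force: [-0.4, 0.2, 0.3]
gripper_width: 13.1
```

```bash
python3 st.py
```

```text
t 12.45 pos [569.5 146.9 168.3] yaw -0.976 tilt 0.062 -0.018 F [-0.4  0.2  0.3] M [0.44  0.595 0.09 ] q6 1.58 w 13.1
```

Request:
{"method": "play_rows", "body": {"offset": [[0,0,0]], "turn": [-0.06]}}

```text
clock: 12.55
position: [569.4, 147.0, 168.3]
ee_rot: [0.868, -0.496, 0.032, -0.006]
contact_force: [-0.9, -0.1, 2.0]
gripper_width: 12.7
```

```bash
python3 st.py
python3 - <<'E'
from bench import arm,eyes
for i in range(4):
    eyes.get_image("wrist"); print(round(arm.read_state()["wrist_torque"][2],3))
E
```

```text
t 12.55 pos [569.4 147.  168.3] yaw -1.039 tilt 0.061 -0.021 F [-0.9 -0.1  2. ] M [0.447 0.616 0.166] q6 1.515 w 12.7
0.077
-0.114
-0.116
-0.091
```

Request:
{"method": "play_rows", "body": {"offset": [[0,0,0],[0,0,0]], "turn": [-0.06,-0.06]}}

```text
clock: 12.95
position: [569.3, 147.3, 168.3]
ee_rot: [0.837, -0.546, 0.032, -0.005]
contact_force: [-1.1, 0.1, 0.8]
gripper_width: 12.8
```

```bash
python3 st.py
```

```text
t 12.95 pos [569.3 147.3 168.3] yaw -1.157 tilt 0.058 -0.027 F [-1.1  0.1  0.8] M [0.579 0.67  0.133] q6 1.392 w 12.8
```

Request:
{"method": "play_rows", "body": {"offset": [[0,0,0],[0,0,0]], "turn": [-0.06,-0.06]}}

```text
clock: 13.15
position: [569.1, 147.5, 168.3]
ee_rot: [0.802, -0.596, 0.032, -0.003]
contact_force: [-0.7, 0.2, 1.4]
gripper_width: 13.2
```

```bash
python3 st.py
```

```text
t 13.15 pos [569.1 147.5 168.3] yaw -1.279 tilt 0.054 -0.033 F [-0.7  0.2  1.4] M [0.641 0.693 0.089] q6 1.266 w 13.2
```

Request:
{"method": "play_rows", "body": {"offset": [[0,0,0],[0,0,0]], "turn": [-0.06,-0.06]}}

```text
clock: 13.35
position: [569.0, 147.8, 168.3]
ee_rot: [0.765, -0.644, 0.032, -0.001]
contact_force: [-1.1, 0.6, 0.9]
gripper_width: 13.1
```

```bash
python3 st.py
```

```text
t 13.35 pos [569.  147.8 168.3] yaw -1.4 tilt 0.05 -0.039 F [-1.1  0.6  0.9] M [0.541 0.684 0.261] q6 1.141 w 13.1
```

Request:
{"method": "play_rows", "body": {"offset": [[0,0,0]], "turn": [-0.06]}}

```text
clock: 13.45
position: [568.9, 147.9, 168.3]
ee_rot: [0.745, -0.666, 0.032, -0.0]
contact_force: [-1.4, -0.1, 2.3]
gripper_width: 13.1
```

```bash
python3 st.py
```

```text
t 13.45 pos [568.9 147.9 168.3] yaw -1.461 tilt 0.048 -0.041 F [-1.4 -0.1  2.3] M [0.597 0.675 0.396] q6 1.08 w 13.1
```

Request:
{"method": "play_rows", "body": {"offset": [[0,0,0]], "turn": [-0.06]}}

```text
clock: 13.55
position: [568.8, 148.0, 168.4]
ee_rot: [0.725, -0.688, 0.032, 0.0]
contact_force: [-1.6, 0.2, 1.7]
gripper_width: 12.7
```

```bash
python3 st.py
```

```text
t 13.55 pos [568.8 148.  168.4] yaw -1.52 tilt 0.045 -0.044 F [-1.6  0.2  1.7] M [0.563 0.576 0.305] q6 1.019 w 12.7
```

Request:
{"method": "play_rows", "body": {"offset": [[0,0,0]], "turn": [-0.05]}}

```text
clock: 13.65
position: [568.9, 148.2, 168.4]
ee_rot: [0.707, -0.706, 0.032, 0.001]
contact_force: [-0.7, -0.9, 0.5]
gripper_width: 13.0
```

```bash
python3 st.py
```

```text
t 13.65 pos [568.9 148.2 168.4] yaw -1.571 tilt 0.043 -0.046 F [-0.7 -0.9  0.5] M [0.466 0.318 0.038] q6 0.968 w 13.0
```

Request:
{"method": "play_rows", "body": {"offset": [[0,0,0]], "turn": [-0.05]}}

```text
clock: 13.75
position: [569.0, 148.3, 168.4]
ee_rot: [-0.689, 0.724, -0.032, -0.001]
contact_force: [-2.6, -0.6, -0.1]
gripper_width: 12.9
```

```bash
python3 st.py
```

```text
t 13.75 pos [569.  148.3 168.4] yaw -1.622 tilt 0.041 -0.048 F [-2.6 -0.6 -0.1] M [0.591 0.531 0.089] q6 0.917 w 12.9
```

Request:
{"method": "play_rows", "body": {"offset": [[0,0,0]], "turn": [-0.05]}}

```text
clock: 13.85
position: [568.9, 148.4, 168.4]
ee_rot: [-0.67, 0.741, -0.031, -0.002]
contact_force: [-1.4, 0.6, 1.6]
gripper_width: 13.5
```

```bash
python3 st.py
```

```text
t 13.85 pos [568.9 148.4 168.4] yaw -1.672 tilt 0.039 -0.049 F [-1.4  0.6  1.6] M [0.594 0.598 0.223] q6 0.866 w 13.5
```

Request:
{"method": "play_rows", "body": {"offset": [[0,0,0]], "turn": [-0.05]}}

```text
clock: 13.95
position: [568.9, 148.5, 168.4]
ee_rot: [-0.652, 0.758, -0.031, -0.003]
contact_force: [-2.0, 0.6, 0.6]
gripper_width: 13.1
```

```bash
python3 st.py
```

```text
t 13.95 pos [568.9 148.5 168.4] yaw -1.722 tilt 0.037 -0.051 F [-2.   0.6  0.6] M [0.556 0.563 0.334] q6 0.816 w 13.1
```

Request:
{"method": "play_rows", "body": {"offset": [[0,0,0],[0,0,0],[0,0,0],[0,0,0]], "turn": [0,0,0,0], "grip": 0.3}}

```text
clock: 14.35
position: [569.7, 148.5, 168.4]
ee_rot: [-0.653, 0.756, -0.032, -0.002]
contact_force: [0.5, 0.1, 0.4]
gripper_width: 55.6
```

Request:
{"method": "play_rows", "body": {"offset": [[0,0,15],[0,0,25],[0,0,30],[0,0,20],[0,0,0],[0,0,0]], "turn": [0,0,0,0,0,0]}}

```text
clock: 14.95
position: [568.7, 147.7, 259.9]
ee_rot: [-0.654, 0.755, -0.032, -0.003]
contact_force: [-0.8, -0.2, -1.4]
gripper_width: 55.3
```

```bash
python3 -c "
from look import *
look('4')
w=np.load('wrist4.npz')['im']; s=np.load('side4.npz')['im']
cv2.imwrite('pics/fin4.png',np.hstack([cv2.resize(w,(400,300)),cv2.resize(s[190:325,160:290],(312,300))])[:,:,::-1])"
```

```text
[568.7 147.7 259.9] yaw -1.715 tilt 0.036 -0.052 q [ 0.56  0.29 -0.08  0.07 -1.19  0.84] w 55.25920935544283
side wing 73 [568.6 143.9 195.5] ((571.0114135742188, 145.062255859375), (15.209725379943848, 44.9650764465332), 81.62749481201172)
side tongue 49 [582.7 218.4 148.9] ((581.5547485351562, 212.4630584716797), (24.37717628479004, 43.25303268432617), 4.974788188934326)
wrist wing 994 [571.5 148.3 196.5] ((571.7237548828125, 147.83070373535156), (14.988348960876465, 45.3961296081543), 86.87159729003906)
wrist tongue 895 [581.4 221.4 149.7] ((580.5233764648438, 221.4921112060547), (31.57925796508789, 22.571002960205078), 84.34656524658203)
```

View pics/fin4.png

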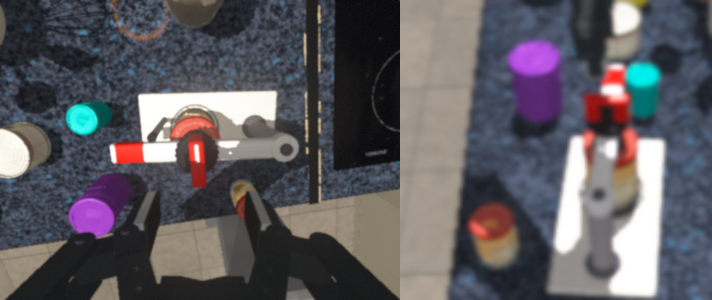

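Request:
{"method": "play_rows", "body": {"offset": [[1,0,-20],[1,0,-20],[0,0,-20],[0,0,-16],[0,0,-12],[0,0,-4]], "turn": [0.05,0.04,0,0,0,0]}}

```text
clock: 15.7
position: [568.2, 146.1, 158.5]
ee_rot: [-0.689, 0.724, -0.031, -0.007]
contact_force: [0.3, -0.0, -0.5]
gripper_width: 55.3
```

```bash
python3 st.py
```

```text
t 15.7 pos [568.2 146.1 158.5] yaw -1.621 tilt 0.032 -0.054 F [ 0.3 -0.  -0.5] M [ 0.118  0.046 -0.031] q6 0.918 w 55.3
```

Request:
{"method": "play_rows", "body": {"offset": [[1,0,6],[1,0,4],[0,0,0]], "turn": [0,0,0]}}

```text
clock: 16.0
position: [570.9, 146.2, 169.5]
ee_rot: [-0.689, 0.724, -0.031, -0.007]
contact_force: [-0.4, -1.0, -0.6]
gripper_width: 55.6
```

```bash
python3 st.py
```

```text
t 16.0 pos [570.9 146.2 169.5] yaw -1.62 tilt 0.032 -0.055 F [-0.4 -1.  -0.6] M [0.082 0.001 0.015] q6 0.923 w 55.6
```

Request:
{"method": "play_rows", "body": {"offset": [[0,0,0],[0,0,0],[0,0,0],[0,0,0],[0,0,0],[0,0,0]], "turn": [0,0,0,0,0,0], "grip": -1}}

```text
clock: 16.6
position: [571.7, 148.1, 171.9]
ee_rot: [-0.689, 0.724, -0.03, -0.003]
contact_force: [-0.8, 1.1, 0.3]
gripper_width: 12.9
```

```bash
python3 st.py
```

```text
t 16.6 pos [571.7 148.1 171.9] yaw -1.621 tilt 0.038 -0.048 F [-0.8  1.1  0.3] M [0.499 0.159 0.026] q6 0.923 w 12.9
```

Request:
{"method": "play_rows", "body": {"offset": [[0,0,0]], "turn": [-0.04]}}

```text
clock: 16.7
position: [571.7, 148.2, 171.9]
ee_rot: [-0.674, 0.738, -0.03, -0.004]
contact_force: [-0.7, 0.0, -0.1]
gripper_width: 13.0
```

```bash
python3 st.py
```

```text
t 16.7 pos [571.7 148.2 171.9] yaw -1.661 tilt 0.036 -0.05 F [-0.7  0.  -0.1] M [0.657 0.36  0.279] q6 0.883 w 13.0
```

Request:
{"method": "play_rows", "body": {"offset": [[0,0,0]], "turn": [-0.04]}}

```text
clock: 16.8
position: [571.6, 148.1, 171.9]
ee_rot: [-0.659, 0.751, -0.03, -0.004]
contact_force: [-1.1, 0.1, -0.2]
gripper_width: 13.1
```

```bash
python3 st.py
```

```text
t 16.8 pos [571.6 148.1 171.9] yaw -1.702 tilt 0.033 -0.051 F [-1.1  0.1 -0.2] M [0.592 0.285 0.33 ] q6 0.842 w 13.1
```

Request:
{"method": "play_rows", "body": {"offset": [[0,0,0]], "turn": [-0.04]}}

```text
clock: 16.9
position: [571.6, 148.1, 171.9]
ee_rot: [-0.644, 0.764, -0.03, -0.005]
contact_force: [-0.2, 0.2, -0.1]
gripper_width: 13.2
```

```bash
python3 st.py
```

```text
t 16.9 pos [571.6 148.1 171.9] yaw -1.742 tilt 0.031 -0.053 F [-0.2  0.2 -0.1] M [0.573 0.25  0.334] q6 0.802 w 13.2
```

Request:
{"method": "play_rows", "body": {"offset": [[0,0,0]], "turn": [-0.03]}}

```text
clock: 17.0
position: [571.6, 148.1, 171.9]
ee_rot: [-0.632, 0.774, -0.03, -0.006]
contact_force: [0.9, 0.0, -0.2]
gripper_width: 13.0
```

```bash
python3 st.py
```

```text
t 17.0 pos [571.6 148.1 171.9] yaw -1.772 tilt 0.03 -0.054 F [ 0.9  0.  -0.2] M [ 0.313 -0.01   0.077] q6 0.772 w 13.0
```

Request:
{"method": "play_rows", "body": {"offset": [[0,0,0],[0,0,0],[0,0,0],[0,0,0]], "turn": [0,0,0,0], "grip": 0.3}}

```text
clock: 17.4
position: [571.7, 147.4, 172.0]
ee_rot: [-0.633, 0.774, -0.031, -0.006]
contact_force: [0.9, 0.3, -0.3]
gripper_width: 55.8
```

Request:
{"method": "play_rows", "body": {"offset": [[0,0,15],[0,0,25],[0,0,30],[0,0,20],[0,0,0],[0,0,0]], "turn": [0,0,0,0,0,0]}}

```text
clock: 18.0
position: [570.3, 146.4, 263.6]
ee_rot: [-0.633, 0.773, -0.031, -0.008]
contact_force: [-0.2, -0.0, -0.3]
gripper_width: 55.6
```

```bash
python3 -c "
from look import *
look('5')
w=np.load('wrist5.npz')['im']; s=np.load('side5.npz')['im']
cv2.imwrite('pics/fin5.png',np.hstack([cv2.resize(w,(400,300)),cv2.resize(s[190:325,160:290],(312,300))])[:,:,::-1])"; python3 st.py
```

```text
[570.3 146.4 263.6] yaw -1.77 tilt 0.026 -0.058 q [ 0.56  0.3  -0.07  0.07 -1.22  0.79] w 55.60544190545177
side wing 72 [570.1 143.7 195.4] ((571.29736328125, 145.0570068359375), (15.545870780944824, 45.346397399902344), 78.82453918457031)
side tongue 50 [582.2 219.1 148.8] ((581.447998046875, 212.74534606933594), (24.524200439453125, 43.22392272949219), 4.375576496124268)
wrist wing 960 [571.5 148.3 196.4] ((571.6987915039062, 148.14727783203125), (14.878140449523926, 45.67418670654297), 75.11410522460938)
wrist tongue 859 [581.5 221.3 149.7] ((580.6702270507812, 221.60089111328125), (31.009145736694336, 22.04238510131836), 83.07443237304688)
t 18.15 pos [570.1 146.2 262.9] yaw -1.77 tilt 0.024 -0.059 F [-0.3 -0.1 -0.1] M [0.127 0.063 0.045] q6 0.79 w 55.5
```

View pics/fin5.png

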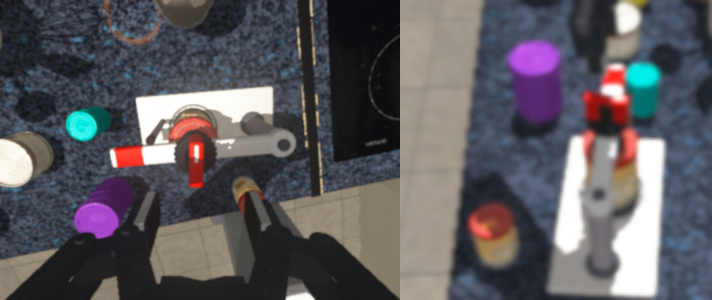

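```bash
python3 -c "
from bench import arm
print(arm.job_done())"
```

```text
the job is handed in; nothing more can be done
None
```

I swung the bar to its stop, turned the red knob clockwise through two clicks, opened the gripper, raised it about 90 mm clear and handed the job in at about 18 s.

- **Bar at its stop:** The push met the stop at about 24 N. In the last check the red end was within 1 mm of where it had been after the push.
- **First click:** The torque rose from about 0.15 to 0.3–0.4 N m, then fell to 0.04 N m. When I let go, the knob sprang back about 0.09 rad. I could not tell whether one click's slip stayed safely above 0.14 rad.
- **Second click:** Because of that, I gripped the knob again and turned it on purpose until the torque fell once more, from 0.33 to 0.08 N m, and stopped there. After I let go, the knob rested about 0.2 rad further on, where a full click is 0.26 rad. I take that as two clicks, though I could not read the slip itself.
- **Not measured:** I could not read the foot's force on the lid. I infer it only from the torque rise before the first click. In the last picture the jar looked upright under the bar.
- **Bystanders:** I planned the moves to stay clear of the tall jar, tin and mug, and no unexpected contact force showed. I did not measure their positions again at the end.
- **Tool tilt:** The tool was tilted by about 0.06 rad from the push onwards. It had no visible effect.

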